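Release the hold-down bar and take the block out of the sloping case

ROBOT

A 6-joint arm with a two-finger parallel gripper is mounted at the origin on a cart in front of the work surface, level with it; the furniture and walls round the work are solid. World frame = base frame: x ahead of the robot, y to its left, z up, the work surface at z = 0. Lengths are in m, angles in rad, forces in N, time in s.
With the tool pointing down it reaches from about 0.425 to 0.95 m from the base axis. Payload 3.5 kg.
Tool frame: the origin (TCP) lies midway between the tips of the shut fingers; the grasp point (between the pads) lies 19 mm behind it; z points along the fingers, y is the line along which they close (so a half turn about z gives the same grasp; the last joint's range is limited). The gripper opens to 85 mm and grips with 20 to 120 N. Pads are 22 mm wide; open, the fingers measure 114 mm over their backs; the gripper's body (76 mm by 85 mm) begins 54 mm behind the grasp point. The pads swing forward as they close: fully open they stand 13 mm farther back than shut.
Start: joints at [1.091, 0.286, 1.577, -0, 1.279, -0.15], TCP at [0.219, 0.639, 0.231] pointing down, gripper open.
Joint ranges: [-2.77, 2.77], [-0.9, 2.22], [0.21, 2.48], [-1.53, 4.67], [0.24, 2.81], [-2.84, 2.84]. Speed limits (rad/s): [2.79, 2.79, 3.14, 3.14, 3.14, 3.14].

INTERFACE

Orientations are given as a unit quaternion [x, y, z, w].
In Python, from plant import get_state, read_camera, ctrl gives the robot as it stands.
- The arm moves only by the shell command python3 -m crank 'ROWS' [FORCE]. ROWS is JSON, a list of rows, each a list of 3 entries, a list of its own where there are three numbers: the shift along the tool's x, y, z in mm, then the turn about the tool's z in degrees, then the closure in counts, from 0 (fully open) to 255 (shut). In form: [[[tx, ty, tz], yaw, claw], ...]. A call has 1 to 10 rows; each row is the pose to reach, as a shift and turn from the pose commanded when the call began, along the tool's axes at that moment; what a row does not reach only later rows make up. A row lasts 1/10 s, in which the tool goes at most 50 mm and 8.59 degrees, less where a joint would pass 70% of its speed; a pose out of reach is approached as far as the arm can. A call with a gripper value outside its range is refused whole. The fingers move at their own pace and stop on an object; FORCE is the grip in N (left out, the last holds). Time passes only in rows, so rows that repeat a pose let the fingers close. It gives the time, the measured TCP pose, the force, the opening and the grip force at its end, in the units of the state.
- get_state(): the state, without advancing time (a new reading comes with each control period).
- read_camera(name): name is "scene" or "top" or "wrist"; returns a dict with "frame" (400x640x3 uint8, blue, green, red), "range_z" (400x640 float32, m along the optical axis (not along the pixel's ray), 0 where there is no reading), "vfov" (degrees; the focal length in pixels is half the picture's height over the tangent of half this angle, whatever the lens; pixels are square), "cx", "cy" (the principal point, pixels), "k1" (the pictures are not rectified: a ray, as slopes to the right and down, at radius r is drawn at 1 + k1 r^2 times it, then the intrinsics apply), "origin" and "orientation" of the camera in the world. Camera axes: x right, y down, z forward; pixel columns grow to the right and rows downward; lengths in m; the calibration is good to about 2 mm. A picture is of the moment at which its call begins.
- ctrl.sign_off(): hands the job in; it is judged then, once.
The state is a dict: "time": time; "qpos": joint angles; "dq": joint speeds; "joint_efforts": joint torques, N m; "eef_pos": TCP position; "tcp_rot": TCP orientation; "contact_force": force on the tool from outside, world axes, zero at the start; "wrist_torque": the same for the moment, N m; "opening": opening from 0.0 (shut) to 1.0 (fully open); "finger_force": force on a finger pad.
Only numpy, scipy, OpenCV 4.12 (cv2) and the standard library are available. Lean on these libraries where they do the work, as an engineer would, in place of code of your own. Each camera call takes 0.05 s, during which the arm holds its last target. There are 200 camera calls.

TASK

Swing the counterweighted hold-down bar of the sloping case up past its balance point, so that it rests fully open by itself. Then slide the lid fully to the right along its tracks, lift the metal block out of its slot, and set it down (do not drop it) in the shallow tray, standing on one of its long narrow sides, next to the ring already in there and not on top of it. Leave the bar and the lid open and the other things where they are.

Things in the scene. Friction and masses are not known exactly. Their poses are not given: they have to be found in the camera images.
- case: Sloping grey sheet-metal case, fixed. Origin on the bench; z up, y left, -x towards the robot. Its box opens up and towards the robot, tilted 25 deg: u = (0.906, 0, 0.423) is up the slope, n = (-0.423, 0, 0.906) out of the opening. Box 120 (u) x 126 (y) x 78 mm (n), walls 6; lid rails rise 11 mm more (96 mm free between their lips) and run to 180 mm right (-y) of the box's middle.
- slot (a point): Middle of the block's slot on the box's inner floor (fixed; case's axes). The slot lies between two black ribs 30 mm high along n, 100 mm long along y, 23 mm apart along u. From here the box's outside is 60 mm down and up the slope and 63 mm to each side; the lid's underside is 73 mm away along n.
- work_block: Milled aluminium block 70 (x) x 100 (y) x 20 mm (z), about 0.36 kg. Origin in the middle of a 70 x 100 face, the centre at (0, 0, +10 mm). At the start it stands in the slot on a long narrow side, under the lid: its x along n, its z down the slope; its upper 40 mm stand clear of the ribs, with about 40 mm free before each face. In the tray its x must be vertical (either way up).
- hold_bar (a joint): Swing of the counterweighted hold-down bar, rad: 0 = down across the lid, 2.27 = fully open at its stop. Balance point at about 0.9: below it the bar falls shut, above it falls open. Lifting takes about 2 N at the cross handle. The counterweight (48 mm diameter) sits on a stalk at the pivot. Turns about the case's +y axis through bar_pivot.
- bar_pivot (a point): Point on the bar's hinge axis, which runs along the case's y axis (fixed to the case, with the case's axes).
- bar_grip (a point): Middle of the bar's cross handle: a round bar, 12 mm diameter, along the case's y, 62 mm to each side (end caps 16 mm), 197 mm from the pivot. A flat arm 14 mm wide joins it in the middle. Down, it hangs 60 mm down the slope from the box's lower edge, the arm 21 mm over the lid; it swings up and away from the robot. It can turn between the fingers, and be held on either side of the arm.
- lid (a joint): Slide of the lid, m: 0 = shut, 0.120 = fully open at its stop. It moves to the case's right (-y) and stays where it is left (friction about 1.5 N). While the hold-down bar is down it stands in the way of the lid's fin.
- lid_fin (a point): Middle of the dark upright fin on the lid (moves with the lid; axes u, y, n): 60 mm along the slope, 12 mm thick along y, 30 mm high along n (15 mm above and below this point); the lid's plate, 113 (u) x 118 (y) x 5 mm, has its top 15 mm below this point along n.
- tray: Shallow tray of sheet steel, 160 (x) x 160 (y) mm outside, walls 4 mm thick, rim 16 mm high, floor 4 mm thick, fixed to the bench, with a wire bow on its near side. Origin: in the middle of its underside, z up.
- ring_gauge: Plain steel ring, 68 mm outside diameter, 20 mm high, lying flat in the tray. Origin: centre of its underside. Bystander, to stay where it is.
- grease_tin: Flat round tin, 77 mm diameter, 56 mm high, standing at the left of the case. Origin: centre of its underside. Bystander.
- bush_2: Flanged bush, 48 mm diameter, 38 mm high, standing in front of the tray. Origin: centre of its underside. Bystander.

How it is judged:
By the outcome, as a careful person would: the job done as asked, in the order asked, and still so for the second after the job is handed in, with the robot touching nothing.
It also fails if it takes over 54 s, if anything falls off the work surface, if the arm or the gripper's body presses on something with over 40 N, if the wrist force passes 120 N, or if a joint passes its speed limit or range.

## Working session

There is one attempt and no reset: what is moved stays moved. The work goes in short steps, Python scripts to look and compute and a shell command to move; the robot and the scene stay as the last step left them, time stands still between calls to the robot, and variables do not carry over. Pictures are saved under pics/ and viewed, at most 15 in all, crops included, and the job is handed in when it is done.

```bash
ls; mkdir -p pics; cat > h.py <<'E'
import numpy as np, cv2
from plant import get_state, read_camera, ctrl
from scipy.spatial.transform import Rotation as R
def K(c):
    f=200/np.tan(np.radians(c['vfov'])/2); return f
def ray(c,px):
    f=K(c); d=(np.array(px,float)-[c['cx'],c['cy']])/f
    r=np.linalg.norm(d,axis=-1,keepdims=True); s=d.copy()
    for _ in range(20): s=d/(1+c['k1']*(s**2).sum(-1,keepdims=True))
    return np.concatenate([s,np.ones(s.shape[:-1]+(1,))],-1)
def rot(c): 
    o=np.array(c['orientation']); return R.from_quat(o).as_matrix() if o.shape==(4,) else o
def cloud(c):
    v,u=np.mgrid[0:400,0:640]
    p=ray(c,np.stack([u,v],-1))*c['range_z'][...,None]
    return p@rot(c).T+c['origin']
def proj(c,P):
    q=(np.array(P)-c['origin'])@rot(c); s=q[...,:2]/q[...,2:]
    s=s*(1+c['k1']*(s**2).sum(-1,keepdims=True)); return s*K(c)+[c['cx'],c['cy']]
def tool():
    s=get_state(); return np.array(s['eef_pos']),R.from_quat(s['tcp_rot']).as_matrix()
E
python3 - <<'E'
from h import *
ims=[]
for n in ['scene','top']:
    c=read_camera(n); np.savez('c_'+n,**c); print(n,c['origin'],c['orientation'],c['vfov'],c['k1'],(c['range_z']>0).mean())
    cv2.imwrite(f'pics/{n}0.png',c['frame'])
print(get_state())
E
```

```text
pics
scene [ 0.0935726  -0.45748068  0.72894808] [ 0.8435583  -0.37323728  0.15008201 -0.35577903] 50.24862018520613 -0.011671960543773107 0.99625
top [ 0.4776474  -0.03776136  1.13341925] [-0.70646566  0.70687598 -0.02768345  0.02159277] 46.50027426632921 -0.039189724760585465 0.9959453125
{'time': 0.1, 'qpos': array([ 1.09099184e+00,  2.87140140e-01,  1.57802128e+00, -1.54921741e-05,
        1.27860947e+00, -1.49991114e-01]), 'dq': array([-0.00069217, -0.00255533, -0.00371582,  0.00107508,  0.0034572 ,
       -0.00208356]), 'joint_efforts': array([ 4.53273078e-04, -4.07294512e+01, -2.93700814e+01, -1.53066458e-04,
        3.46516434e-03, -5.12398145e-06]), 'eef_pos': array([0.2183031, 0.6380981, 0.2300485]), 'tcp_rot': array([ 1.64157977e-01,  9.86433461e-01, -1.03785686e-03, -3.30268926e-04]), 'contact_force': array([0.64612028, 0.13007402, 0.30961658]), 'wrist_torque': array([-0.05115789, -0.03915872,  0.05408372]), 'finger_force': 0.0, 'opening': 1.0000464479484759}
```

View pics/scene0.png

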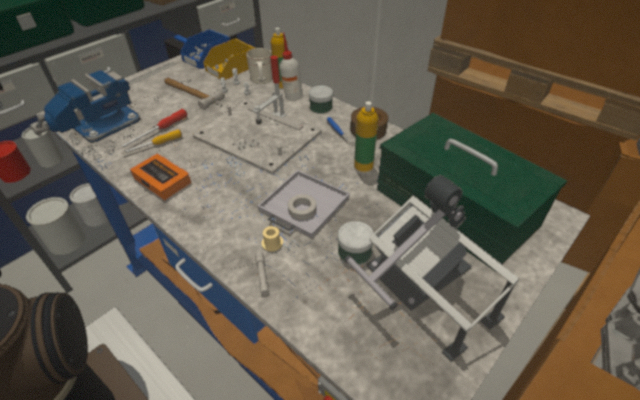

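View pics/top0.png

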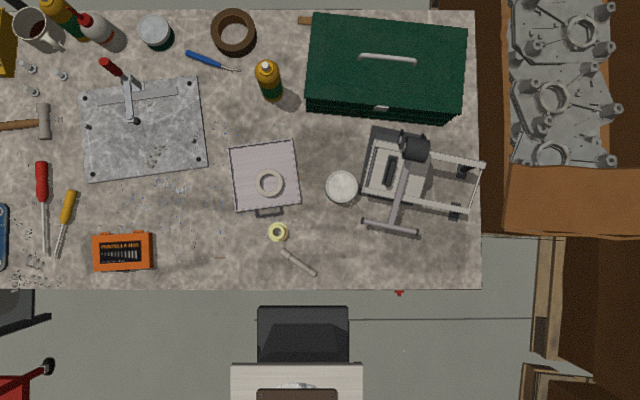

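The scene view shows the case at the right (top view ~ (395,165)), its cross handle from (363,221) to (417,234) and its fin at (388,170). The tray is at (265,176), with the ring at (269,184) and the tin at (341,187).

```bash
python3 - <<'E'
from h import *
ims=[]
for n,(x0,y0,w,h) in dict(top=(350,115,145,130),scene=(335,165,185,190)).items():
    c=np.load(f'c_{n}.npz'); im=c['frame'][y0:y0+h,x0:x0+w]
    im=cv2.resize(im,None,fx=580/h if n=='top' else 580/h,fy=580/h,interpolation=cv2.INTER_CUBIC) if 0 else cv2.resize(im,(400,int(h*400/w)),interpolation=cv2.INTER_CUBIC)
    ims.append(cv2.copyMakeBorder(im,0,420-im.shape[0],0,0,cv2.BORDER_CONSTANT))
cv2.imwrite('pics/crop0.png',np.hstack(ims)[:, :800])
c=np.load('c_top.npz'); P=cloud(c)
np.set_printoptions(precision=4,suppress=True)
for p in [(363,221),(366,221),(415,233),(390,227),(395,205),(404,175),(412,148),(388,170),(372,128),(365,190),(375,192),(440,155),(484,163),(470,214),(229,150),(295,140),(301,204),(236,212),(250,170),(269,184),(341,187),(277,232),(420,180)]:
    print(p,P[p[1],p[0]])
E
```

```text
(363, 221) [ 0.4942 -0.1512  0.0957]
(366, 221) [ 0.4943 -0.1584  0.0918]
(415, 233) [ 0.4673 -0.2682  0.0914]
(390, 227) [ 0.4808 -0.2121  0.0918]
(395, 205) [ 0.5291 -0.2203  0.1119]
(404, 175) [ 0.5917 -0.2345  0.1457]
(412, 148) [ 0.6328 -0.2311  0.2446]
(388, 170) [ 0.6048 -0.2033  0.1269]
(372, 128) [ 0.7238 -0.185   0.0068]
(365, 190) [ 0.5633 -0.1559  0.0988]
(375, 192) [ 0.559  -0.1786  0.0962]
(440, 155) [ 0.6356 -0.314   0.1419]
(484, 163) [ 0.6179 -0.4084  0.1455]
(470, 214) [ 0.5126 -0.4259 -0.0032]
(229, 150) [0.6693 0.1655 0.0057]
(295, 140) [0.6946 0.0042 0.0023]
(301, 204) [ 0.5373 -0.0107 -0.0009]
(236, 212) [0.5175 0.146  0.0094]
(250, 170) [0.6203 0.1139 0.0035]
(269, 184) [0.5861 0.0674 0.002 ]
(341, 187) [ 0.574  -0.1051  0.0541]
(277, 232) [ 0.4693  0.0475 -0.0002]
(420, 180) [ 0.5848 -0.2773  0.109 ]
```

View pics/crop0.png

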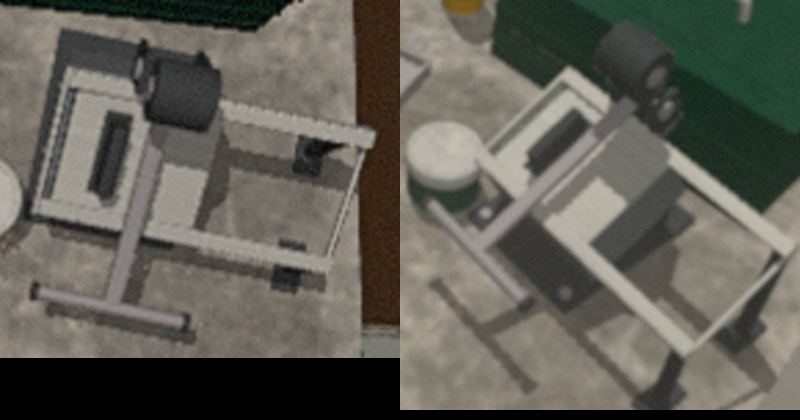

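The crop shows the handle, the arm, the counterweight at the upper rail, the fin left of the arm, and the white rails running right. Next I fit the case yaw and the key points.

```bash
python3 - <<'E'
from h import *
np.set_printoptions(precision=4,suppress=True)
c=np.load('c_top.npz'); P=cloud(c); f=c['frame'].astype(int)
X,Y,Z=P[...,0],P[...,1],P[...,2]
def line(m,name):
    q=P[m]; mu=q.mean(0); d=np.linalg.svd(q-mu)[2][0]; d*=np.sign(d[1]); t=(q-mu)@d
    print(name,m.sum(),mu,d,np.degrees(np.arctan2(-d[0],d[1])),'ends',mu+t.min()*d,mu+t.max()*d)
    return mu,d
v,u=np.mgrid[0:400,0:640]
m=(u>355)&(u<425)&(v>214)&(v<240)&(Z>.083)&(Z<.1); line(m,'handle')
white=(f.min(-1)>150)
m=(u>420)&(u<478)&(v>188)&(v<220)&(Z>.08)&(Z<.12); line(m,'frontrail')
m=(u>430)&(u<484)&(v>140)&(v<170)&(Z>.125)&(Z<.17); line(m,'rearrail')
m=(u>388)&(u<412)&(v>165)&(v<220)&(Z>.1); 
psi=np.radians(-12.5)
cx=np.array([np.cos(psi),np.sin(psi)]);cy=np.array([-np.sin(psi),np.cos(psi)])
for vv in range(166,222,8):
    s=[(uu,round(float(P[vv,uu]@[*cx,0]),3),round(float(P[vv,uu]@[*cy,0]),3),round(float(Z[vv,uu]),3)) for uu in range(376,422,3)]
    print(vv,s)
# dark fin
g=f.max(-1); m=(u>378)&(u<397)&(v>152)&(v<192)&(g<75)
q=P[m]; print('fin px',u[m].mean(),v[m].mean(),np.median(q,0)); line(m,'fin')
# tray,ring,tin
for nm,p in dict(tin=(341,187)).items(): pass
m=(u>325)&(u<360)&(v>170)&(v<205)&(Z>.045)&(Z<.07); print('tin',P[m].mean(0))
m=(u>250)&(u<288)&(v>167)&(v<200)&(Z>.0135); print('ring',m.sum(),P[m].mean(0),P[m].min(0),P[m].max(0))
E
```

```text
handle 346 [ 0.4847 -0.2118  0.0921] [ 0.1873  0.9823 -0.0025] -10.795754678693747 ends [ 0.4727 -0.2748  0.0923] [ 0.4968 -0.1482  0.0919]
frontrail 328 [ 0.5298 -0.3454  0.0957] [ 0.0436  0.999  -0.0088] -2.498222298927863 ends [ 0.5274 -0.3998  0.0962] [ 0.5327 -0.279   0.0951]
rearrail 413 [ 0.6259 -0.3517  0.1409] [0.2009 0.9796 0.0063] -11.589433801051651 ends [ 0.6137 -0.411   0.1406] [ 0.6378 -0.2934  0.1413]
166 [(376, 0.639, -0.041, 0.119), (379, 0.641, -0.048, 0.116), (382, 0.642, -0.054, 0.116), (385, 0.643, -0.06, 0.119), (388, 0.644, -0.066, 0.123), (391, 0.641, -0.069, 0.148), (394, 0.642, -0.076, 0.148), (397, 0.648, -0.086, 0.121), (400, 0.65, -0.093, 0.12), (403, 0.646, -0.094, 0.152), (406, 0.647, -0.1, 0.154), (409, 0.648, -0.106, 0.155), (412, 0.655, -0.118, 0.123), (415, 0.657, -0.124, 0.123), (418, 0.658, -0.131, 0.124), (421, 0.66, -0.138, 0.122)]
174 [(376, 0.623, -0.046, 0.108), (379, 0.624, -0.052, 0.107), (382, 0.626, -0.059, 0.109), (385, 0.627, -0.065, 0.112), (388, 0.624, -0.068, 0.139), (391, 0.625, -0.074, 0.142), (394, 0.63, -0.084, 0.117), (397, 0.6
[... 2188 characters left out ...]
2, 0.004), (385, 0.547, -0.099, 0.004), (388, 0.549, -0.107, 0.0), (391, 0.544, -0.098, 0.102), (394, 0.545, -0.104, 0.105), (397, 0.554, -0.128, 0.0), (400, 0.555, -0.135, 0.003), (403, 0.557, -0.143, -0.0), (406, 0.558, -0.149, 0.004), (409, 0.56, -0.157, -0.001), (412, 0.562, -0.164, -0.002), (415, 0.563, -0.171, 0.003), (418, 0.565, -0.179, -0.002), (421, 0.566, -0.185, 0.004)]
fin px 389.5035211267606 170.90845070422534 [ 0.602  -0.2052  0.1333]
fin 284 [ 0.602  -0.2056  0.1326] [-0.9221  0.2162 -0.321 ] 76.80098327288803 ends [ 0.6317 -0.2125  0.143 ] [ 0.5696 -0.198   0.1213]
tin [ 0.5746 -0.1058  0.0553]
ring 417 [0.5853 0.0651 0.0372] [ 0.4776 -0.0378  0.0136] [0.6202 0.0991 1.1334]
```

```bash
cat >> h.py <<'E'
psi=np.radians(-12.5)
C=np.array([[np.cos(psi),-np.sin(psi),0],[np.sin(psi),np.cos(psi),0],[0,0,1]])  # case->world rotation
np.set_printoptions(precision=4,suppress=True)
def go(*targets,case=False):
    p,M=tool()
    for t in targets:
        t=C@t if case else np.array(t)
        print(t,'tool mm',np.round((t-p)@M*1000,1))
    a=np.degrees(np.arctan2(M[1,1],M[0,1])); print('tool y angle',a,'yaw to case x',(a+12.5+90)%180-90, 'case TCP',C.T@p)
E
python3 - <<'E'
from h import *
go([.50,.18,.25])
print(C@[.5177,-.136,.16])
E
```

```text
[0.5  0.18 0.25] tool mm [-414.9 -342.2  -19.3]
tool y angle 71.10336160488494 yaw to case x 83.60336160488492 case TCP [0.075  0.6702 0.23  ]
[ 0.476  -0.2448  0.16  ]
```

```bash
python3 -m crank '[[[-40,-33,-5],8,60],[[-78,-64,-19],16,100],[[-116,-96,-19],24,120],[[-155,-128,-19],32,120],[[-193,-160,-19],40,120],[[-232,-192,-19],48,120],[[-270,-223,-19],56,120],[[-309,-255,-19],64,120],[[-347,-287,-19],72,120],[[-386,-318,-19],80,120]]' 20
python3 - <<'E'
from h import *
go(C@[.5177,-.136,.16],C@[.5177,-.136,.067]); print(get_state()['qpos'],get_state()['opening'])
E
```

```text
time: 1.1
eef_pos: [0.4799, 0.2126, 0.25]
tcp_rot: [0.762, 0.648, -0.0, -0.0]
contact_force: [1.2, -0.0, 0.3]
opening: 0.528
finger_force: 0.0
[ 0.476  -0.2448  0.16  ] tool mm [-452.2   69.5   90. ]
[ 0.476  -0.2448  0.067 ] tool mm [-452.2   69.5  183. ]
tool y angle -9.226381632974382 yaw to case x 3.2736183670256196 case TCP [0.4225 0.3115 0.25  ]
[ 0.2236 -0.0623  1.9225  0.0001  1.2817  0.3846] 0.5278096061441019
```

```bash
python3 -m crank '[[[-48,7,5],1,120],[[-96,14,10],2,120],[[-144,22,20],3.3,120],[[-192,30,30],3.3,120],[[-240,37,40],3.3,120],[[-288,44,50],3.3,120],[[-336,52,60],3.3,120],[[-384,59,70],3.3,120],[[-430,66,82],3.3,120],[[-452,69,90],3.3,120]]' 20
python3 - <<'E'
from h import *
go(C@[.5177,-.136,.067])
c=read_camera('wrist'); np.savez('c_w1',**c); cv2.imwrite('pics/w1.png',c['frame'])
for p in [[.5177,-.101,.086],[.5177,-.039,.086],[.5177,-.163,.086],[.5177,-.136,.086]]: print(p,proj(c,C@p))
E
```

```text
time: 2.1
eef_pos: [0.477, -0.2459, 0.1592]
tcp_rot: [0.779, 0.627, -0.0, -0.0]
contact_force: [0.1, 0.7, 1.0]
opening: 0.531
finger_force: 0.0
[ 0.476  -0.2448  0.067 ] tool mm [ 0.9 -1.1 92.2]
tool y angle -12.377966080087347 yaw to case x 0.12203391991265278 case TCP [ 0.5189 -0.1368  0.1592]
[0.5177, -0.101, 0.086] [319.4036 164.4508]
[0.5177, -0.039, 0.086] [319.4306  71.2296]
[0.5177, -0.163, 0.086] [319.3938 245.0097]
[0.5177, -0.136, 0.086] [319.3964 211.4238]
```

View pics/w1.png

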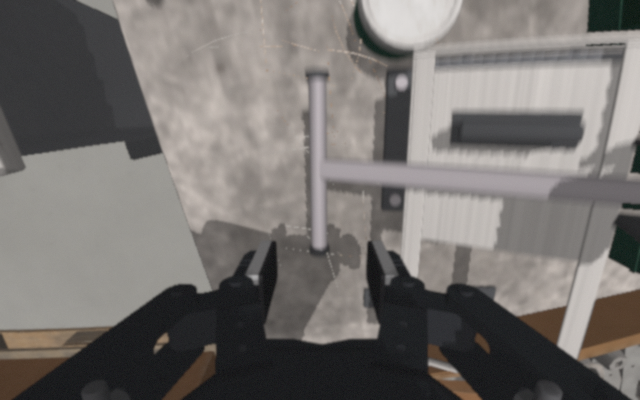

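The wrist view shows the handle at column 318, rows 72–250, and the arm joint at row 172. That is within 3 mm of the prediction, so I descend and grip.

```bash
python3 -m crank '[[[0,-1,45],0,120],[[0,-2,91],0,120],[[0,-2,91],0,120],[[0,-2,91],0,255],[[0,-2,91],0,255],[[0,-2,91],0,255],[[0,-2,91],0,255],[[0,-2,91],0,255]]' 25
python3 - <<'E'
from h import *
go(); p,M=tool(); print(get_state()['contact_force'])
g=C.T@p+[0,0,.019]
piv=np.array([.696,g[1],.169]); r=piv-g; a0=np.arctan2(-r[2],r[0])
L=np.hypot(r[0],r[2]); print(g,L,np.degrees(a0))
for th in np.arange(.15,2.16,.15):
    a=a0+th; q=piv+[-.197*np.cos(a),0,.197*np.sin(a)]
    q=q-piv+g+.197*np.array([np.cos(a0),0,-np.sin(a0)])
    print(round(th,2),np.round((C@(q-g))@M*1000))
E
```

```text
time: 2.95
eef_pos: [0.4752, -0.2425, 0.072]
tcp_rot: [0.778, 0.629, -0.001, -0.0]
contact_force: [-7.5, -0.0, 3.9]
opening: 0.127
finger_force: 24.5
tool y angle -12.08147168629325 yaw to case x 0.41852831370674437 case TCP [ 0.5164 -0.1339  0.072 ]
[-7.5049 -0.0216  3.9415]
[ 0.5164 -0.1339  0.091 ] 0.19581218418346047 -23.473697609094046
0.15 [  0. -10. -28.]
0.3 [  0. -15. -57.]
0.45 [ -0. -16. -86.]
0.6 [  -0.  -13. -116.]
0.75 [  -0.   -5. -144.]
0.9 [  -0.    6. -171.]
1.05 [  -0.   22. -196.]
1.2 [  -1.   42. -219.]
1.35 [  -1.   64. -238.]
1.5 [  -1.   89. -253.]
1.65 [  -1.  116. -265.]
1.8 [  -1.  145. -273.]
1.95 [  -2.  174. -276.]
2.1 [  -2.  203. -275.]
```

```bash
python3 -m crank '[[[0,-10,-28],0,255],[[0,-15,-57],0,255],[[0,-16,-86],0,255],[[0,-13,-116],0,255],[[0,-5,-144],0,255]]' 25; python3 -m crank '[[[0,11,-27],0,255],[[0,27,-52],0,255],[[0,47,-75],0,255],[[0,69,-94],0,255],[[0,94,-109],0,255]]'
python3 - <<'E'
from h import *
go(); 
c=read_camera('scene'); cv2.imwrite('pics/s2.png',cv2.resize(c['frame'][100:340,300:560],(520,480)))
E
```

```text
time: 3.45
eef_pos: [0.465, -0.2402, 0.2152]
tcp_rot: [0.778, 0.629, -0.006, -0.006]
contact_force: [-15.9, -0.5, 1.2]
opening: 0.127
finger_force: 24.7
time: 3.95
eef_pos: [0.5625, -0.2608, 0.3353]
tcp_rot: [0.778, 0.628, 0.0, 0.004]
contact_force: [-6.2, 3.7, 14.5]
opening: 0.129
finger_force: 25.7
tool y angle -12.161449165867118 yaw to case x 0.33855083413288867 case TCP [ 0.6056 -0.1329  0.3353]
```

View pics/s2.png

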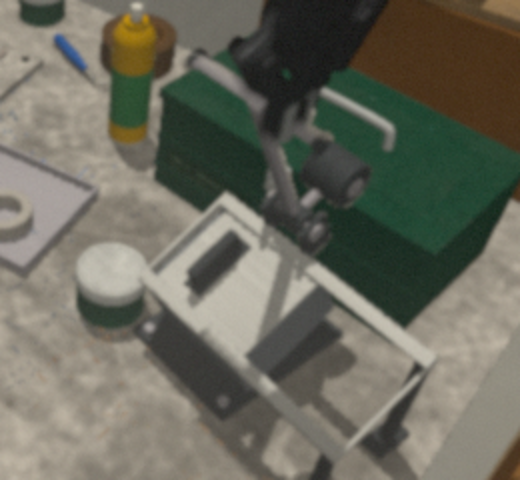

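The bar stands nearly upright, still held (handle at crop (190,60)). I carry it on towards the stop.

```bash
python3 -m crank '[[[0,27,-14],0,255],[[0,56,-24],0,255],[[0,85,-28],0,255],[[0,100,-28],0,255],[[0,100,-28],0,255]]'; python3 -c "
from h import *
go()"
```

```text
time: 4.5
eef_pos: [0.6635, -0.2818, 0.3551]
tcp_rot: [0.778, 0.629, 0.002, 0.004]
contact_force: [3.2, 1.0, 3.7]
opening: 0.13
finger_force: 25.9
tool y angle -12.097214864824458 yaw to case x 0.4027851351755487 case TCP [ 0.7087 -0.1315  0.3551]
```

```bash
python3 -m crank '[[[0,0,0],0,150],[[0,0,0],0,150],[[0,3,-5],0,150],[[0,0,-50],0,150],[[0,-40,-80],0,150],[[0,-90,-80],0,150],[[0,-140,-80],0,255],[[0,-140,-80],0,255],[[0,-140,-80],0,255]]' 40
python3 - <<'E'
from h import *
go()
c=read_camera('scene'); np.savez('c_s3',**c); a=cv2.resize(c['frame'][130:340,330:530],(400,420))
c=read_camera('top'); np.savez('c_t3',**c); b=cv2.resize(c['frame'][115:240,350:500],(400,333))
b=cv2.copyMakeBorder(b,0,87,0,0,cv2.BORDER_CONSTANT); cv2.imwrite('pics/s3.png',np.hstack([a,b]))
E
```

```text
time: 5.4
eef_pos: [0.5222, -0.2524, 0.431]
tcp_rot: [0.779, 0.627, -0.0, 0.0]
contact_force: [1.0, 1.4, -0.4]
opening: 0.0
finger_force: 0.0
tool y angle -12.2711218924636 yaw to case x 0.2288781075364028 case TCP [ 0.5645 -0.1334  0.431 ]
```

View pics/s3.png

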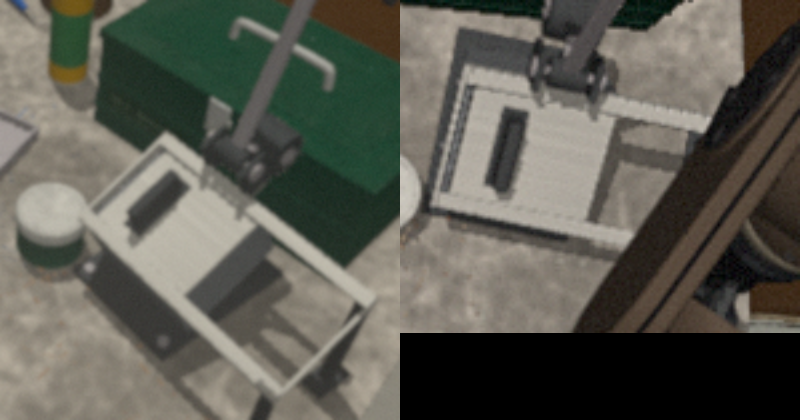

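The bar rests fully open; the fin is still at its start position, at crop (510,150) in the top view. Next I push the fin from its left side.

```bash
python3 - <<'E'
from h import *
go([.622,-.034,.2],[.622,-.034,.12],[.622,-.180,.12],case=True)
E
```

```text
[ 0.5999 -0.1678  0.2   ] tool mm [ 99.4  56.1 230.8]
[ 0.5999 -0.1678  0.12  ] tool mm [ 99.5  56.  310.8]
[ 0.5683 -0.3104  0.12  ] tool mm [-46.5  55.3 310.9]
tool y angle -12.218698080839381 yaw to case x 0.28130191916062586 case TCP [ 0.5663 -0.1336  0.4309]
```

```bash
python3 -m crank '[[[30,17,30],0.3,255],[[60,34,70],0.3,255],[[90,50,110],0.3,255],[[99,56,160],0.3,255],[[99,56,210],0.3,255],[[99,56,250],0.3,255],[[99,56,290],0.3,255],[[99,56,308],0.3,255],[[99,56,308],0.3,255]]'
python3 - <<'E'
from h import *
go()
c=read_camera('wrist'); cv2.imwrite('pics/w4.png',c['frame'])
E
```

```text
time: 6.4
eef_pos: [0.598, -0.1666, 0.1171]
tcp_rot: [0.78, 0.626, -0.002, -0.004]
contact_force: [0.1, -1.2, -0.6]
opening: 0.0
finger_force: 0.0
tool y angle -12.467710606726227 yaw to case x 0.03228939327377134 case TCP [ 0.6199 -0.0333  0.1171]
```

View pics/w4.png

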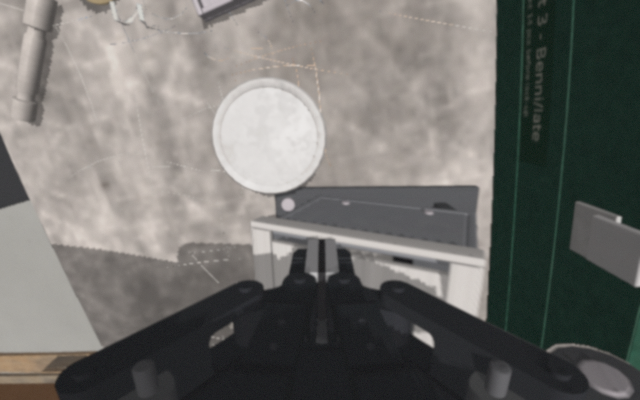

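The fingers stand just inside the box's left edge (tips at (322,250)) and touch nothing. I push right.

```bash
python3 -m crank '[[[-15,0,0],0,255],[[-30,0,0],0,255],[[-45,0,0],0,255],[[-60,0,0],0,255],[[-75,0,0],0,255],[[-90,0,0],0,255],[[-105,0,0],0,255],[[-118,0,0],0,255],[[-128,0,0],0,255],[[-132,0,0],0,255]]'; python3 -m crank '[[[-4,0,0],0,255],[[-8,0,0],0,255]]';python3 -c "
from h import *
go()"
```

```text
time: 7.45
eef_pos: [0.5704, -0.2977, 0.1221]
tcp_rot: [0.78, 0.626, -0.0, -0.0]
contact_force: [1.1, 0.8, 0.3]
opening: -0.001
finger_force: 0.8
time: 7.65
eef_pos: [0.5694, -0.3025, 0.1222]
tcp_rot: [0.78, 0.626, 0.002, -0.002]
contact_force: [3.8, 11.9, 3.4]
opening: 0.001
finger_force: 6.3
tool y angle -12.535010627309948 yaw to case x -0.0350106273099442 case TCP [ 0.6214 -0.1721  0.1222]
```

```bash
python3 -m crank '[[[-2,0,0],0,255],[[-4,0,0],0,255]]'; python3 -m crank '[[[10,0,0],0,255],[[15,0,-40],0,255],[[15,-40,-90],0,150],[[15,-90,-140],0,150],[[15,-140,-160],0,150],[[15,-140,-160],0,150]]'
python3 - <<'E'
from h import *
go()
c=read_camera('wrist'); np.savez('c_w5',**c); cv2.imwrite('pics/w5.png',c['frame'])
E
```

```text
time: 7.85
eef_pos: [0.5694, -0.3026, 0.1222]
tcp_rot: [0.78, 0.626, 0.004, -0.005]
contact_force: [3.6, 18.6, 5.3]
opening: 0.001
finger_force: 9.3
time: 8.45
eef_pos: [0.4333, -0.2632, 0.2845]
tcp_rot: [0.78, 0.626, -0.001, 0.001]
contact_force: [-0.0, -0.7, 0.7]
opening: 0.41
finger_force: 0.0
tool y angle -12.461402585681236 yaw to case x 0.03859741431875818 case TCP [ 0.48   -0.1631  0.2845]
```

View pics/w5.png

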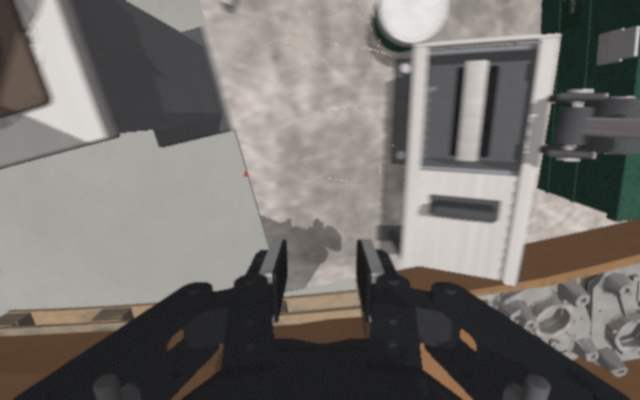

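The lid is at its stop, and the block shows in its slot at columns 457–490, rows 60–160. Now I measure it with the range image.

```bash
python3 - <<'E'
from h import *
def meas(c,name,box):
    P=cloud(c)@C; f=c['frame'].min(-1); v,u=np.mgrid[0:400,0:640]
    x0,x1,y0,y1=box
    m=(f>95)&(u>x0)&(u<x1)&(v>y0)&(v<y1)
    n,l,s,_=cv2.connectedComponentsWithStats(m.astype(np.uint8)); k=1+s[1:,4].argmax(); m=l==k
    q=P[cv2.erode(m.astype(np.uint8),np.ones((3,3)))>0]; print(name,s[k],'med',np.median(q,0),'p5',np.percentile(q,3,0),'p97',np.percentile(q,97,0))
    # normal direction in xz
    A=np.c_[q[:,0],q[:,1],np.ones(len(q))]; print('z fit slope',np.linalg.lstsq(A,q[:,2],rcond=None)[0])
    r=cv2.minAreaRect(np.argwhere(m)[:,::-1].astype(np.float32)); print(r)
c=np.load('c_w5.npz'); meas(c,'w',(445,505,52,166))
for p in [(465,70),(475,70),(485,70),(465,150),(475,150),(475,110),(440,110),(520,110),(417,110),(545,90)]: print(p,(cloud(c)@C)[p[1],p[0]])
E
```

```text
w [ 454   59   38  104 2524] med [ 0.6381 -0.0867  0.1039] p5 [ 0.629  -0.137   0.0622] p97 [ 0.6455 -0.0417  0.1085]
z fit slope [-1.8191 -0.0291  1.257 ]
((471.3231506347656, 109.91539001464844), (27.659744262695312, 104.68531799316406), 7.125016689300537)
(465, 70) [ 0.642  -0.0436  0.0626]
(475, 70) [ 0.6342 -0.0489  0.1031]
(485, 70) [ 0.6425 -0.0492  0.107 ]
(465, 150) [ 0.6336 -0.1289  0.1026]
(475, 150) [ 0.6426 -0.1283  0.1065]
(475, 110) [ 0.6381 -0.0877  0.1048]
(440, 110) [ 0.6315 -0.0869  0.0256]
(520, 110) [ 0.713  -0.086   0.0625]
(417, 110) [ 0.5813 -0.0882  0.0937]
(545, 90) [ 0.6838 -0.0695  0.1408]
```

```bash
python3 - <<'E'
from h import *
for n in ['w5','t3','s3']:
    c=np.load(f'c_{n}.npz'); q=(cloud(c)@C).reshape(-1,3)
    m=(abs(q[:,1]+.09)<.06)&(q[:,0]>.64)&(q[:,0]<.75)
    for z0 in np.arange(.13,.26,.02):
        k=m&(q[:,2]>z0)&(q[:,2]<z0+.02)
        if k.sum()>5: print(n,round(z0,2),k.sum(),'xmin',np.percentile(q[k,0],2),'y',q[k,1].min(),q[k,1].max())
go([.642,-.09,.17],case=True)
E
```

```text
w5 0.13 2383 xmin 0.6771002550517707 y -0.14988136442731728 -0.030044597332739717
w5 0.15 1188 xmin 0.6774181532729043 y -0.12877858136059192 -0.07090790922175609
w5 0.17 3151 xmin 0.6771604967787617 y -0.12866715610899138 -0.07039907777557038
w5 0.19 568 xmin 0.6948751688837521 y -0.10671210025239486 -0.09251638398815776
w5 0.21 288 xmin 0.6998132848572465 y -0.10669563247022983 -0.09288050542506188
t3 0.13 613 xmin 0.6461504739295587 y -0.14990972105208947 -0.030181480487652956
t3 0.15 168 xmin 0.6437509763349006 y -0.12269503965816655 -0.06719895739868056
t3 0.17 474 xmin 0.6788688129349251 y -0.12837709475708536 -0.06960465199359589
t3 0.19 35 xmin 0.6951124663752728 y -0.1056832964313683 -0.09208031743654514
t3 0.21 44 xmin 0.7001221453506425 y -0.10516555077540249 -0.09185961881776938
t3 0.23 46 xmin 0.7061385313170564 y -0.10537234584099822 -0.09165529183924759
t3 0.25 47 xmin 0.7114575676651971 y -0.10520642223962484 -0.09158181213237694
s3 0.13 723 xmin 0.6429347969246941 y -0.14985616524760328 -0.030467309510011246
s3 0.15 350 xmin 0.6761692895567345 y -0.1310769612473241 -0.0706735991289346
s3 0.17 582 xmin 0.677899541301853 y -0.13038789383629568 -0.07166092167200576
s3 0.19 89 xmin 0.6952675627177617 y -0.1083011041886016 -0.09391669215633579
s3 0.21 95 xmin 0.7008439300996315 y -0.10838019981211412 -0.09370380481099257
s3 0.23 98 xmin 0.7053244947130288 y -0.10864670056215739 -0.09356730220445605
s3 0.25 107 xmin 0.7118086059466452 y -0.10793134776677486 -0.0931279529708695
[ 0.6073 -0.2268  0.17  ] tool mm [ 74.  163.6 117.7]
tool y angle -12.484394712048871 yaw to case x 0.01560528795113214 case TCP [ 0.4781 -0.1634  0.2877]
```

```bash
python3 - <<'E'
from h import *
p,M=tool()
for n in ['scene','top']:
    c=read_camera(n); q=((cloud(c).reshape(-1,3)-p)@M)
    for z0 in np.arange(-.17,.01,.01):
        k=(abs(q[:,2]-z0)<.005)&(np.hypot(q[:,0],q[:,1])<.09)
        if k.sum()>8: print(n,round(z0*1000),k.sum(),'x',np.percentile(q[k,0],[2,98])*1000,'y',np.percentile(q[k,1],[2,98])*1000)
c=np.load('c_w5.npz'); q=cloud(c)@C
for v in (94,125,153):
    print(v,[tuple(np.round(q[v,u,::2]*1000).astype(int)) for u in range(536,600,5)])
E
```

```text
scene -170 885 x [-37.5578  22.4904] y [-37.0645  22.4671]
scene -160 503 x [-37.8397  15.6381] y [-37.4433  14.3982]
scene -150 488 x [-37.7673  16.8454] y [-37.3478  14.4436]
scene -140 459 x [-37.745   14.0775] y [-37.3532  13.8717]
scene -130 342 x [-37.5579  15.7552] y [-37.5995  12.5158]
scene -120 125 x [-11.6975   8.1732] y [-38.3741 -24.4492]
scene -110 265 x [-18.5145   7.1558] y [-45.1868 -10.9266]
scene -100 667 x [-20.0597  10.0172] y [-65.8921  61.2455]
scene -90 390 x [-19.75     6.4593] y [-65.7412  62.2562]
scene -80 349 x [-17.7448   8.2535] y [-62.1492  59.3977]
scene -70 434 x [-17.7336  11.7162] y [-58.0699  54.7714]
scene -60 224 x [-16.6946  10.2732] y [-53.2952  51.8931]
scene -50 346 x [-13.9022   8.085 ] y [-49.4307  47.5001]
scene -40 149 x [-13.8133   9.3335] y [-32.2256  38.1844]
scene -30 153 x [-12.0739   9.8746] y [-31.1434  25.6025]
scene -20 160 x [-11.8967   9.4813] y [-31.4645  30.2002]
scene -10 154 x [-11.9104   9.6627] y [-30.9974  24.0052]
scene 0 48 x [-11.334   10.3419] y [-24.304   22.1791]
top -170 45 x [-2.5728 21.7738] y [-34.2378 -24.724
[... 1085 characters left out ...]
4(683), np.int64(163)), (np.int64(682), np.int64(170)), (np.int64(683), np.int64(174)), (np.int64(686), np.int64(176)), (np.int64(687), np.int64(180)), (np.int64(692), np.int64(180)), (np.int64(694), np.int64(183)), (np.int64(694), np.int64(188)), (np.int64(695), np.int64(191))]
153 [(np.int64(685), np.int64(141)), (np.int64(690), np.int64(142)), (np.int64(682), np.int64(159)), (np.int64(676), np.int64(173)), (np.int64(679), np.int64(175)), (np.int64(682), np.int64(176)), (np.int64(686), np.int64(178)), (np.int64(689), np.int64(179)), (np.int64(692), np.int64(180)), (np.int64(694), np.int64(183)), (np.int64(698), np.int64(184)), (np.int64(701), np.int64(185)), (np.int64(782), np.int64(103))]
```

```bash
python3 - <<'E'
from h import *
for n in ['scene','top']:
    c=np.load(f'c_{n}.npz'); q=cloud(c).reshape(-1,3)
    for y0 in np.arange(-.5,.5,.1):
        k=(abs(q[:,1]-y0)<.05)&(q[:,0]>.3)&(q[:,2]>.18)
        if k.sum(): print(n,round(y0,1),k.sum(),'x>z.18 min',q[k,0].min(), 'zmax',q[k,2].max(),'x of z>.3',q[k&(q[:,2]>.3),0].min() if (k&(q[:,2]>.3)).any() else None)
go([.62,.0,.42],[.75,0,.45]); print(get_state()['qpos'])
E
```

```text
scene -0.3 753 x>z.18 min 0.604921189085867 zmax 0.2645096231983444 x of z>.3 None
scene -0.2 1316 x>z.18 min 0.6084627580131557 zmax 0.2596311255147257 x of z>.3 None
scene -0.1 547 x>z.18 min 1.6948469516071893 zmax 0.23795504618564395 x of z>.3 None
scene -0.0 276 x>z.18 min 1.6895085168579895 zmax 0.21684434128883956 x of z>.3 None
scene 0.1 105 x>z.18 min 0.8055604014352081 zmax 0.19376458649261863 x of z>.3 None
scene 0.4 65 x>z.18 min 0.8091842728124421 zmax 0.1990623634651546 x of z>.3 None
top -0.3 175 x>z.18 min 0.6067424248209581 zmax 0.24808670107842012 x of z>.3 None
top -0.2 485 x>z.18 min 0.6087663737612601 zmax 0.24766053896802942 x of z>.3 None
top -0.0 1038 x>z.18 min 0.4776473965543262 zmax 1.1334192501630775 x of z>.3 0.4776473965543262
top 0.1 70 x>z.18 min 0.8045414775989757 zmax 0.19983497834967956 x of z>.3 None
top 0.4 134 x>z.18 min 0.8135880233153643 zmax 0.20504088553921251 x of z>.3 None
[0.62 0.   0.42] tool mm [ 297.2  124.5 -136.2]
[0.75 0.   0.45] tool mm [ 325.4  251.5 -165.8]
tool y angle -12.54236866446914 yaw to case x -0.04236866446913723 case TCP [ 0.4811 -0.1634  0.2843]
[-0.745  -0.1294  1.9219 -0.0011  1.3443 -0.5259]
```

```bash
python3 -m crank '[[[48,10,-15],0,150],[[96,30,-50],0,150],[[144,50,-90],0,150],[[192,70,-130],0,150],[[240,100,-140],0,150],[[280,130,-140],0,150],[[310,165,-140],0,150],[[315,210,-140],0,150],[[315,250,-140],0,150]]'; python3 -m crank '[[[0,50,0],0,150],[[0,100,0],0,150],[[0,150,0],0,150],[[0,200,0],0,150],[[0,250,0],0,150],[[0,300,0],0,150],[[0,350,0],0,150],[[0,400,0],0,150]]'; python3 -c "
from h import *
go();p,M=tool();print(M[:,2],get_state()['qpos'])"
```

```text
time: 9.5
eef_pos: [0.7302, -0.0062, 0.4203]
tcp_rot: [0.779, 0.627, -0.0, -0.0]
contact_force: [0.8, -0.9, 1.7]
opening: 0.414
finger_force: 0.0
time: 10.3
eef_pos: [0.9413, -0.0719, 0.3796]
tcp_rot: [0.78, 0.626, 0.012, 0.011]
contact_force: [-0.7, -0.1, 0.4]
opening: 0.413
finger_force: 0.0
tool y angle -12.488308587682623 yaw to case x 0.011691412317375693 case TCP [0.9345 0.1335 0.3796]
[ 0.0322 -0.003  -0.9995] [-0.1842  1.0366  0.21    0.0031  1.8629  0.0347]
```

```bash
python3 -m crank '[[[0,-50,0],0,150],[[0,-100,0],0,150],[[0,-100,0],0,150]]'; python3 -c "
from h import *
go();p,M=tool();print(M[:,2],get_state()['qpos'])"
```

```text
time: 10.6
eef_pos: [0.844, -0.0506, 0.3823]
tcp_rot: [0.78, 0.626, 0.015, 0.015]
contact_force: [-0.2, 0.1, 1.9]
opening: 0.412
finger_force: 0.0
tool y angle -12.51577069000081 yaw to case x -0.015770690000806553 case TCP [0.835  0.1333 0.3823]
[ 0.0424 -0.0048 -0.9991] [-0.1804  0.618   0.8644  0.0029  1.6165  0.0382]
```

```bash
S='import sys
from h import *
p,M=tool();print(p,M[:,2],get_state()["qpos"])'; python3 -m crank '[[[0,50,-20],0,150],[[0,90,-40],0,150]]' >/dev/null; python3 -c "$S"; python3 -m crank '[[[0,45,-22],0,150]]'>/dev/null; python3 -c "$S";  python3 -m crank '[[[0,45,-22],0,150]]'>/dev/null; python3 -c "$S"; python3 -m crank '[[[0,300,-150],0,150],[[0,300,-150],0,150]]'>/dev/null; python3 -c "$S"; python3 -m crank '[[[0,300,-150],0,150],[[0,300,-150],0,150]]'>/dev/null; python3 -c "$S"
```

```text
[ 0.9003 -0.0623  0.3938] [-0.0025  0.0034 -1.    ] [-0.182   0.8614  0.4727  0.003   1.8106  0.036 ]
[ 0.9254 -0.0714  0.4249] [ 0.0499 -0.0043 -0.9987] [-0.1873  0.9856  0.2132  0.0054  1.8929  0.0318]
[ 0.9313 -0.0787  0.4143] [ 0.0582 -0.003  -0.9983] [-0.1946  0.9924  0.2215  0.0087  1.8699  0.0259]
[ 0.9321 -0.0895  0.4402] [ 0.1089 -0.0102 -0.994 ] [-0.207   0.972   0.2099  0.0129  1.8508  0.0153]
[ 0.9334 -0.0994  0.4502] [ 0.1363 -0.0129 -0.9906] [-0.2183  0.9618  0.21    0.0175  1.8335  0.0056]
```

```bash
S='from h import *
p,M=tool();print(get_state()["time"],p,M[:,2],M[:,1],get_state()["qpos"])'; python3 -m crank '[[[0,300,-150],0,150]]'>/dev/null; python3 -c "$S";  python3 -m crank '[[[0,300,-150],0,150]]'>/dev/null; python3 -c "$S"; python3 -m crank '[[[0,300,-150],0,150]]'>/dev/null; python3 -c "$S"; python3 -m crank '[[[0,300,-100],0,150]]'>/dev/null; python3 -c "$S"; python3 -m crank '[[[0,300,-100],0,150]]'>/dev/null; python3 -c "$S"; python3 -m crank '[[[0,300,-100],0,150]]'>/dev/null; python3 -c "$S"
```

```text
11.5 [ 0.9362 -0.1045  0.4563] [ 0.1602 -0.0152 -0.987 ] [ 0.9635 -0.2151  0.1597] [-0.224   0.956   0.21    0.0214  1.8153  0.0009]
11.6 [ 0.9383 -0.1095  0.4647] [ 0.186  -0.0182 -0.9824] [ 0.9589 -0.2148  0.1856] [-0.2298  0.9479  0.21    0.0253  1.7973 -0.0035]
11.7 [ 0.9398 -0.1142  0.4744] [ 0.2116 -0.0212 -0.9771] [ 0.9537 -0.2143  0.2112] [-0.2353  0.9385  0.21    0.0294  1.7806 -0.0078]
11.8 [ 0.9439 -0.1191  0.4802] [ 0.239  -0.0248 -0.9707] [ 0.9473 -0.2136  0.2387] [-0.2404  0.9338  0.2099  0.0334  1.7573 -0.012 ]
11.9 [ 0.948  -0.124   0.4846] [ 0.264  -0.028  -0.9641] [ 0.9408 -0.213   0.2637] [-0.2455  0.9307  0.21    0.0375  1.7347 -0.016 ]
12.0 [ 0.9514 -0.1286  0.4908] [ 0.2893 -0.0313 -0.9567] [ 0.9334 -0.2122  0.2892] [-0.2505  0.9257  0.2099  0.0418  1.7134 -0.0198]
```

```bash
S='from h import *
p,M=tool();print(get_state()["time"],p,C.T@M[:,2],C.T@M[:,1],get_state()["qpos"])'; python3 -m crank '[[[100,300,-100],0,150]]'>/dev/null;  python3 -m crank '[[[100,300,-100],0,150]]'>/dev/null; python3 -c "$S"; python3 -m crank '[[[100,300,-100],0,150]]'>/dev/null; python3 -m crank '[[[100,300,-100],0,150]]'>/dev/null; python3 -c "$S"; python3 -m crank '[[[100,300,-100],0,150]]'>/dev/null; python3 -c "$S"
```

```text
12.2 [ 0.9603 -0.1078  0.5064] [ 0.3397  0.0376 -0.9398] [ 0.9405 -0.0074  0.3396] [-0.2269  0.9127  0.21    0.0408  1.6723  0.0033]
12.4 [ 0.9667 -0.0875  0.5258] [ 0.3897  0.0441 -0.9199] [ 0.9209 -0.0078  0.3897] [-0.2044  0.8962  0.21    0.0388  1.6342  0.0229]
12.5 [ 0.9688 -0.0789  0.5365] [ 0.4142  0.0473 -0.9089] [ 0.9101 -0.0093  0.4143] [-0.195   0.887   0.21    0.0378  1.6161  0.0321]
```

```bash
python3 -c "
from h import *
go([.50,-.0895,.45],case=True)
print(get_state()['qpos'], tool()[1])"
```

```text
[ 0.4688 -0.1956  0.45  ] tool mm [-220.7 -455.1 -123.6]
tool y angle -13.084133000461435 yaw to case x -0.5841330004614349 case TCP [0.9629 0.1326 0.5365]
[-0.195   0.887   0.21    0.0378  1.6161  0.0321] [[ 0.2053  0.8865  0.4147]
 [ 0.9776 -0.206  -0.0435]
 [ 0.0469  0.4143 -0.9089]]
```

```bash
python3 -m crank '[[[-20,-42,-11],0,150],[[-40,-83,-22],0,150],[[-60,-124,-34],0,150],[[-80,-165,-45],0,150],[[-100,-206,-56],0,150],[[-120,-247,-67],0,150],[[-140,-289,-79],0,150],[[-160,-330,-90],0,150],[[-180,-371,-101],0,150],[[-200,-412,-112],0,150]]'; python3 -c "
from h import *
go([.58,-.0895,.228],[.6126,-.0895,.159],[.649,-.0895,.081],case=True); M=tool()[1]
print(get_state()['qpos'], C.T@M)"
```

```text
time: 13.5
eef_pos: [0.5292, -0.1828, 0.4658]
tcp_rot: [0.761, 0.612, 0.152, 0.154]
contact_force: [-0.4, -0.2, 2.0]
opening: 0.416
finger_force: 0.0
[ 0.5469 -0.2129  0.228 ] tool mm [-35.9 -77.9 224.5]
[ 0.5787 -0.22    0.159 ] tool mm [-39.2 -77.2 300.7]
[ 0.6142 -0.2278  0.081 ] tool mm [-42.9 -76.9 386.7]
tool y angle -12.985268981608122 yaw to case x -0.4852689816081295 case TCP [ 0.5562 -0.0639  0.4658]
[-0.6044 -0.2877  1.7759  0.2088  1.2703 -0.4112] [[-0.0112  0.9078  0.4193]
 [ 0.999  -0.0077  0.0433]
 [ 0.0425  0.4194 -0.9068]]
```

```bash
python3 -m crank '[[[-9,-19,40],0,150],[[-18,-40,85],0,150],[[-27,-60,130],0,150],[[-34,-77,175],0,150],[[-36,-77,215],0,150],[[-38,-77,255],0,150],[[-39,-77,290],0,150],[[-39,-77,300],0,150],[[-39,-77,300],0,150]]'; python3 - <<'E'
from h import *
c=read_camera('wrist'); np.savez('c_w6',**c); cv2.imwrite('pics/w6.png',c['frame'])
go([.649,-.0895,.081],case=True)
for y in(-.0395,-.0895,-.1395): print(proj(c,C@[.638,y,.1045]))
p,M=tool(); print('tcp axis at depth of top',proj(c,p),proj(c,p+M@[0,.0175,0]))
E
```

```text
time: 14.4
eef_pos: [0.5786, -0.2184, 0.1553]
tcp_rot: [0.762, 0.612, 0.151, 0.15]
contact_force: [-0.1, 0.3, -0.3]
opening: 0.41
finger_force: 0.0
[ 0.6142 -0.2278  0.081 ] tool mm [-5.   1.9 84. ]
tool y angle -13.067972499960904 yaw to case x -0.5679724999609022 case TCP [ 0.6124 -0.0883  0.1568]
[324.6089 152.5174]
[325.1524 225.3184]
[325.6219 290.3762]
tcp axis at depth of top [323.0232 258.02  ] [357.5285 257.9949]
```

View pics/w6.png

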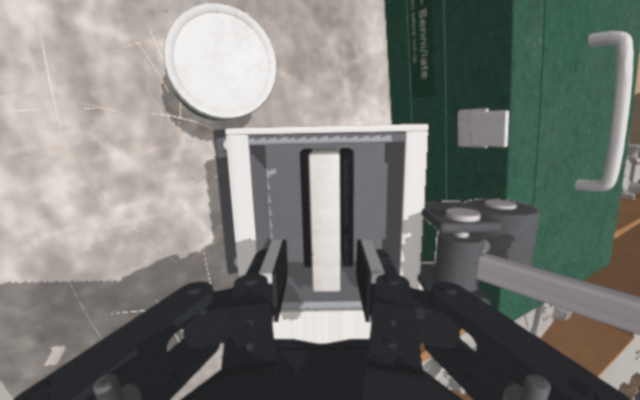

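The block's top face runs from (325,152) to (325,292), exactly as predicted and between the fingers. I go in and grip.

```bash
python3 -m crank '[[[-2,2,30],0,150],[[-4,2,55],0,150],[[-5,2,75],0,150],[[-5,2,82],0,150],[[-5,2,82],0,150]]' 70;  python3 -m crank '[[[0,0,0],0,255],[[0,0,0],0,255],[[0,0,0],0,255],[[0,0,0],0,255]]' 70; python3 -c "
from h import *
go()"
```

```text
time: 14.95
eef_pos: [0.6124, -0.2274, 0.0817]
tcp_rot: [0.762, 0.612, 0.151, 0.15]
contact_force: [-0.0, -0.1, 0.3]
opening: 0.413
finger_force: 0.0
time: 15.35
eef_pos: [0.6133, -0.2281, 0.0832]
tcp_rot: [0.762, 0.611, 0.151, 0.152]
contact_force: [0.7, -0.6, 8.0]
opening: 0.219
finger_force: 71.0
tool y angle -13.092672954568567 yaw to case x -0.5926729545685703 case TCP [ 0.6481 -0.0899  0.0832]
```

```bash
python3 -m crank '[[[0.5,0,-10],0,255],[[1,0,-20],0,255],[[2,0,-35],0,255],[[3,0,-55],0,255],[[4,0,-80],0,255],[[5,0,-110],0,255],[[6,0,-150],0,255],[[6,0,-185],0,255]]' 70; python3 - <<'E'
from h import *
go()
c=np.load('c_top.npz'); P=cloud(c); v,u=np.mgrid[0:400,0:640]; f=c['frame'].astype(int)
# ring: bright circle in tray top view; ray onto z=.024
m=((u>250)&(u<290)&(v>165)&(v<203)&(P[...,2]>.016)&(P[...,2]<.04)).astype(np.uint8)
print('ring',m.sum(),P[m>0].mean(0),np.percentile(P[m>0],[2,98],axis=0))
# tray floor/rim points
cs=[(229,150),(295,140),(301,204),(236,212)]
W=[]
for p in cs:
    d=rot(c)@ray(c,np.array(p)); W.append(c['origin']+d*(.016-c['origin'][2])/d[2])
W=np.array(W);print(W,W.mean(0)); e=(W[0]-W[1]+W[3]-W[2]);print('tray y dir',np.degrees(np.arctan2(-e[0],e[1])),np.linalg.norm(e)/2, np.linalg.norm(W[0]-W[3]))
E
```

```text
time: 16.15
eef_pos: [0.534, -0.2114, 0.2471]
tcp_rot: [0.763, 0.612, 0.149, 0.146]
contact_force: [0.7, -0.3, -3.6]
opening: 0.217
finger_force: 69.9
tool y angle -13.158354070893681 yaw to case x -0.6583540708936795 case TCP [ 0.5671 -0.0909  0.2471]
ring 403 [0.5867 0.0667 0.0241] [[0.5552 0.0345 0.0193]
 [0.6177 0.0983 0.0283]]
[[ 0.6675  0.1636  0.016 ]
 [ 0.692   0.0037  0.016 ]
 [ 0.5365 -0.0111  0.016 ]
 [ 0.5173  0.1449  0.016 ]] [0.6033 0.0753 0.016 ]
tray y dir 7.867604231753001 0.159433920338227 0.15140945138547934
```

```bash
python3 - <<'E'
from h import *
D=[([.219,.639,.231],[.286,1.577,1.279]),([.4799,.2126,.25],[-.0623,1.9225,1.2817]),([.4333,-.2632,.2845],[-.1294,1.9219,1.3443]),([.9413,-.0719,.3796],[1.0366,.21,1.8629]),([.844,-.0506,.3823],[.618,.8644,1.6165]),([.9688,-.0789,.5365],[.887,.21,1.6161]),([.9334,-.0994,.4502],[.9618,.21,1.8335])]
A=[];b=[]
for p,q in D:
    c=np.cumsum(q); r=np.sqrt(p[0]**2+p[1]**2-.108**2)
    A.append([*np.sin(c),0]);b.append(r);A.append([*np.cos(c),1]);b.append(p[2])
x,res,_,_=np.linalg.lstsq(np.array(A),np.array(b),rcond=None); print(x,np.array(A)@x-b)
for q2 in (-.8,-.6,-.4,-.2,0):
    for tilt in (.436,.2,0):
        q3=2.48;q5=np.pi-tilt-q2-q3; c=np.cumsum([q2,q3,q5])
        print(q2,tilt,'q5',q5,'r,z',x[:3]@np.sin(c),x[:3]@np.cos(c)+x[3],'wrist',x[:2]@np.sin(c[:2]),x[:2]@np.cos(c[:2])+x[3])
print(get_state()['qpos'])
E
```

```text
[0.4493 0.5686 0.2732 0.2396] [ 0.0043  0.0027  0.0032  0.0026  0.0027  0.0025 -0.0034 -0.0031 -0.0003
  0.0008  0.0017 -0.0021 -0.0029 -0.0033]
-0.8 0.436 q5 1.025592653589793 r,z 0.3582798377410207 0.24306119252150965 wrist 0.24290740959910243 0.4906929770517171
-0.8 0.2 q5 1.2615926535897928 r,z 0.29718171019487566 0.2229494464486102 wrist 0.24290740959910243 0.4906929770517171
-0.8 0 q5 1.461592653589793 r,z 0.24290740959910245 0.21750385229566613 wrist 0.24290740959910243 0.4906929770517171
-0.6 0.436 q5 0.8255926535897933 r,z 0.40331298146724176 0.18979873623425803 wrist 0.2879405533253235 0.43743052076446554
-0.6 0.2 q5 1.061592653589793 r,z 0.3422148539210967 0.16968699016135858 wrist 0.2879405533253235 0.43743052076446554
-0.6 0 q5 1.2615926535897932 r,z 0.28794055332532353 0.1642413960084145 wrist 0.2879405533253235 0.43743052076446554
-0.4 0.436 q5 0.6255926535897931 r,z 0.43686684398134246 0.12865127844570629 wrist 0.3214944158394242 0.37628306297591374
-0.4 0.2 q5 0.8615926535897929 r,z 0.3757687164351974 0.10853953237280684 wrist 0.3214944158394242 0.37628306297591374
-
[... 183 characters left out ...]
533592299 wrist 0.34223131052830363 0.30968835986613047
-0.2 0.2 q5 0.6615926535897931 r,z 0.39650561112407684 0.041944829263023536 wrist 0.34223131052830363 0.30968835986613047
-0.2 0 q5 0.8615926535897933 r,z 0.3422313105283037 0.036499235110079464 wrist 0.34223131052830363 0.30968835986613047
0 0.436 q5 0.2255926535897932 r,z 0.46469695098168967 -0.007330452433843393 wrist 0.3493245228397714 0.2403013320963641
0 0.2 q5 0.46159265358979296 r,z 0.4035988234355446 -0.027442198506742815 wrist 0.3493245228397714 0.2403013320963641
0 0 q5 0.6615926535897931 r,z 0.34932452283977145 -0.032887792659686915 wrist 0.3493245228397714 0.2403013320963641
[-0.6486 -0.1567  2.054   0.2759  0.8989 -0.5649]
```

```bash
python3 -c "
from h import *
go([.39,.06,.26],[.36,.065,.24]); p,M=tool(); print(np.array([-.74,.09,-.67])*300@M, C.T@M[:,2], M[:,2],M[:,1])"
```

```text
[0.39 0.06 0.26] tool mm [ 236.2 -179.4  -81.2]
[0.36  0.065 0.24 ] tool mm [ 233.9 -215.3  -75.3]
tool y angle -13.158354070893681 yaw to case x -0.6583540708936795 case TCP [ 0.5671 -0.0909  0.2471]
[ -29.192  -284.696    92.2496] [ 0.4052  0.0485 -0.9129] [ 0.4061 -0.0403 -0.9129] [ 0.8902 -0.2081  0.4052]
```

```bash
python3 -m crank '[[[36,-26,-16],0,255],[[72,-52,-32],0,255],[[108,-80,-48],0,255],[[144,-107,-60],0,255],[[180,-134,-70],0,255],[[216,-162,-80],0,255],[[234,-180,-80],0,255],[[234,-205,-76],0,255]]'; S='from h import *
p,M=tool();print(get_state()["time"],p,M[:,2],M[:,1],get_state()["qpos"],get_state()["opening"])'; python3 -c "$S"; python3 -m crank '[[[-30,-285,92],0,255]]'>/dev/null; python3 -c "$S";  python3 -m crank '[[[-30,-285,92],0,255]]'>/dev/null; python3 -c "$S";  python3 -m crank '[[[-30,-285,92],0,255]]'>/dev/null; python3 -c "$S"
```

```text
time: 16.95
eef_pos: [0.3697, 0.0637, 0.2429]
tcp_rot: [0.762, 0.613, 0.149, 0.148]
contact_force: [-0.2, 0.1, -2.6]
opening: 0.218
finger_force: 69.7
16.95 [0.3697 0.0637 0.2429] [ 0.4086 -0.0416 -0.9118] [ 0.8898 -0.2044  0.408 ] [-0.1018 -0.7654  2.4571  0.0002  1.0266  0.1131] 0.2177834414955018
17.05 [0.3555 0.0737 0.2297] [ 0.3911 -0.0487 -0.9191] [ 0.896  -0.2081  0.3923] [-0.0589 -0.7824  2.4849 -0.0298  1.0349  0.1709] 0.2152745419401753
17.15 [0.349  0.0896 0.2222] [ 0.3719 -0.0571 -0.9265] [ 0.9026 -0.2108  0.3753] [ 0.0114 -0.7599  2.4848 -0.0713  1.0367  0.2597] 0.22036085446086134
17.25 [0.3396 0.1081 0.2131] [ 0.3484 -0.0658 -0.935 ] [ 0.9107 -0.2123  0.3543] [ 0.0914 -0.7329  2.4848 -0.1129  1.0428  0.3575] 0.2227424614029011
```

```bash
S='from h import *
p,M=tool();print(get_state()["time"],p,M[:,2],M[:,1],get_state()["qpos"],get_state()["opening"])'; for i in 1; do python3 -m crank '[[[-100,-285,92],0,255]]'>/dev/null; python3 -c "$S";  python3 -m crank '[[[-100,-285,92],0,255]]'>/dev/null;  python3 -m crank '[[[-100,-285,92],0,255]]'>/dev/null; python3 -c "$S"; python3 -m crank '[[[-100,-285,80],0,255]]'>/dev/null;  python3 -m crank '[[[-100,-285,80],0,255]]'>/dev/null; python3 -c "$S"; done
```

```text
17.35 [0.33   0.1184 0.2074] [ 0.3243 -0.0749 -0.943 ] [ 0.9188 -0.212   0.3329] [ 0.1402 -0.7189  2.4848 -0.1373  1.0615  0.4149] 0.22351981801332094
17.55 [0.3064 0.1414 0.1982] [ 0.2814 -0.0986 -0.9545] [ 0.9301 -0.2165  0.2966] [ 0.2555 -0.6955  2.4848 -0.1873  1.1058  0.5525] 0.22079100442738034
17.75 [0.2703 0.171  0.193 ] [ 0.2441 -0.1247 -0.9617] [ 0.9381 -0.2208  0.2667] [ 0.4135 -0.6827  2.4848 -0.2326  1.171   0.7263] 0.22352612927554197
```

```bash
python3 -c "
from h import *
go([.37,.08,.22],[.38,-.05,.235],[.335,-.17,.235]); p,M=tool(); print(np.array([-.66,.34,-.67])*300@M)"
```

```text
[0.37 0.08 0.22] tool mm [-65.3 120.8   9.7]
[ 0.38  -0.05   0.235] tool mm [-189.5  162.9   13.9]
[ 0.335 -0.17   0.235] tool mm [-316.7  147.2   17.9]
tool y angle -13.242606855935671 yaw to case x -0.7426068559356764 case TCP [0.2269 0.2255 0.193 ]
[  62.7266 -261.8841  132.2539]
```

```bash
python3 -m crank '[[[-15,40,3],0,255],[[-38,80,6],0,255],[[-65,120,10],0,255],[[-105,135,11],0,255],[[-145,150,12],0,255],[[-190,163,14],0,255],[[-235,158,15],0,255],[[-280,152,17],0,255],[[-316,147,18],0,255]]'>/dev/null; S='from h import *
p,M=tool();print(get_state()["time"],p,M[:,2],M[:,1],get_state()["qpos"],get_state()["opening"])'; python3 -c "$S"; python3 -m crank '[[[63,-262,132],0,255]]'>/dev/null; python3 -m crank '[[[63,-262,132],0,255]]'>/dev/null; python3 -c "$S";  python3 -m crank '[[[63,-262,132],0,255]]'>/dev/null; python3 -m crank '[[[63,-262,132],0,255]]'>/dev/null; python3 -c "$S"
```

```text
18.65 [ 0.3345 -0.1698  0.2329] [ 0.2433 -0.1203 -0.9625] [ 0.9386 -0.2212  0.2649] [-0.8064 -0.6553  2.3988  0.1017  1.1409 -0.5972] 0.21815215081219438
18.85 [ 0.3085 -0.1555  0.2006] [ 0.2181 -0.1107 -0.9696] [ 0.9443 -0.2268  0.2383] [-0.8288 -0.7182  2.4848  0.0945  1.1448 -0.6153] 0.21515950635165154
19.05 [ 0.3066 -0.1506  0.183 ] [ 0.1702 -0.0836 -0.9818] [ 0.9561 -0.2271  0.1851] [-0.8067 -0.6647  2.4848  0.0716  1.143  -0.5934] 0.21879894153151813
```

```bash
S='from h import *
p,M=tool();print(get_state()["time"],p,M[:,2],M[:,1],get_state()["qpos"],get_state()["opening"])'; for i in 1; do python3 -m crank '[[[63,-275,100],0,255]]'>/dev/null; python3 -m crank '[[[63,-275,100],0,255]]'>/dev/null; python3 -c "$S";  python3 -m crank '[[[63,-275,100],0,255]]'>/dev/null; python3 -m crank '[[[63,-275,100],0,255]]'>/dev/null; python3 -c "$S"; python3 -m crank '[[[63,-275,100],0,255]]'>/dev/null; python3 -c "$S"; done
```

```text
19.25 [ 0.2951 -0.1441  0.1809] [ 0.1231 -0.0597 -0.9906] [ 0.964  -0.2298  0.1336] [-0.8044 -0.665   2.4848  0.0508  1.1933 -0.5841] 0.21853081015696854
19.45 [ 0.2812 -0.1367  0.1849] [ 0.0788 -0.0387 -0.9961] [ 0.9688 -0.2327  0.0857] [-0.8065 -0.6846  2.4848  0.0316  1.2589 -0.5784] 0.21992128418567214
19.55 [ 0.2731 -0.1322  0.1893] [ 0.0571 -0.0283 -0.998 ] [ 0.9703 -0.2336  0.0622] [-0.809  -0.7024  2.4848  0.0227  1.2993 -0.5777] 0.21461800669780193
```

```bash
S='from h import *
p,M=tool();print(get_state()["time"],p,M[:,2],M[:,1],get_state()["qpos"],get_state()["opening"])'; for i in 1; do python3 -m crank '[[[63,-275,100],0,255]]'>/dev/null; python3 -m crank '[[[63,-275,100],0,255]]'>/dev/null;  python3 -c "$S"; python3 -m crank '[[[0,20,-10],0,255],[[0,50,-20],0,255],[[0,90,-20],0,255]]'>/dev/null;python3 -c "$S"; done
python3 - <<'E'
from h import *
import h
go([.48,.0,.22],[.6486,.081,.2]); p,M=tool(); print('yaw to tray', np.degrees(np.arctan2(M[1,1],M[0,1]))-7.5)
c=read_camera('scene'); cv2.imwrite('pics/s7.png',c['frame'])
q=(cloud(c).reshape(-1,3)-p)@M
k=(abs(q[:,0])<.055)&(abs(q[:,1])<.012)&(q[:,2]>.005)&(q[:,2]<.07); print('below tip z',np.percentile(q[k,2],[50,90,98])*1000,'x',np.percentile(q[k,0],[2,98])*1000)
E
```

```text
19.75 [ 0.2535 -0.1214  0.2037] [ 0.0156 -0.0083 -0.9998] [ 0.972  -0.2344  0.0171] [-0.8191 -0.7589  2.4848  0.0058  1.3989 -0.5833] 0.21534851836895613
20.05 [ 0.3421 -0.143   0.2267] [ 0.0192 -0.0121 -0.9997] [ 0.9717 -0.235   0.0215] [-0.6733 -0.466   2.284   0.0026  1.301  -0.4366] 0.21510054366385462
[0.48 0.   0.22] tool mm [171.5 100.2   7.7]
[0.6486 0.081  0.2   ] tool mm [290.  244.6  29.9]
tool y angle -13.597444963601896 yaw to case x -1.0974449636019017 case TCP [ 0.365  -0.0656  0.2267]
yaw to tray -21.097444963601895
below tip z [27.3433 42.0437 45.6982] x [-53.012   40.9114]
```

View pics/s7.png

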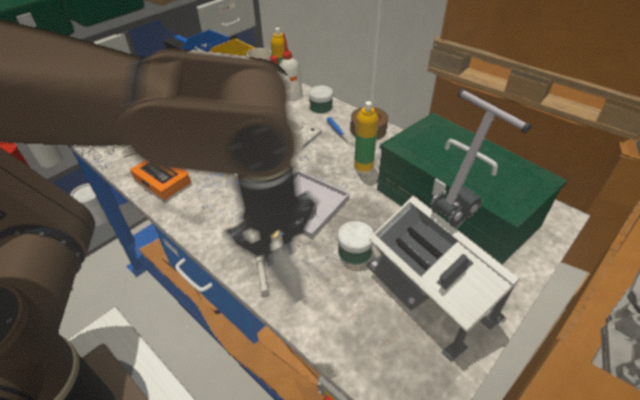

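The block hangs upright in the gripper at (285,265). The slot is empty, and the bar and lid are still open. I move over the tray.

```bash
python3 -m crank '[[[36,30,0],-3,255],[[72,60,0],-6,255],[[109,92,0],-9,255],[[145,122,5],-12,255],[[181,153,10],-15,255],[[217,183,15],-18,255],[[254,214,25],-21,255],[[280,236,30],-21,255],[[290,245,30],-21,255],[[290,245,30],-21,255]]'; python3 - <<'E'
from h import *
go([.6486,.081,.06])
p,M=tool(); c=read_camera('top'); P=cloud(c); print(M[:,2]); v,u=np.mgrid[0:400,0:640]
cw=read_camera('wrist'); cv2.imwrite('pics/w8.png',cw['frame']); np.savez('c_w8',**cw)
q=cloud(cw); b=(q-p)@M
t=np.radians(7.5); T=np.array([[np.cos(t),-np.sin(t)],[np.sin(t),np.cos(t)]])
tr=(q[...,:2]-[.603,.075])@T
k=(q[...,2]>.016)&(q[...,2]<.034)&(abs(tr[...,0])<.07)&(abs(tr[...,1])<.07); print('ring tray-frame',k.sum(),np.percentile(tr[k],[1,50,99],axis=0) if k.any() else '')
E
```

```text
time: 21.1
eef_pos: [0.6481, 0.0825, 0.1967]
tcp_rot: [0.659, 0.752, 0.001, 0.009]
contact_force: [0.4, 0.1, -3.6]
opening: 0.214
finger_force: 77.0
[0.6486 0.081  0.06  ] tool mm [  0.   -1.4 136.7]
tool y angle 7.542494065339612 yaw to case x 20.04249406533961 case TCP [0.6149 0.2209 0.1967]
[ 0.0142 -0.0102 -0.9998]
ring tray-frame 2082 [[-0.0494 -0.037 ]
 [-0.017  -0.0032]
 [ 0.016   0.028 ]]
```

View pics/w8.png

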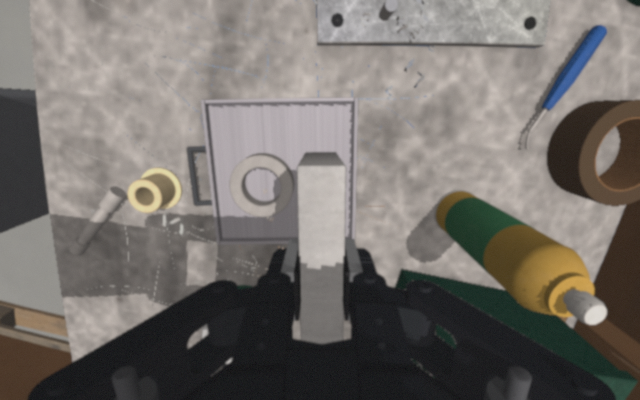

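The wrist view shows the tray square to the tool, the ring at (261,185), and the block over the free strip on the far side (col 320). I lower it.

```bash
python3 -m crank '[[[0,-1,40],0,255],[[0,-1,80],0,255],[[0,-1,115],0,255],[[0,-1,130],0,255],[[0,-1,136],0,255],[[0,-1,138],0,255],[[0,-1,140],0,255]]'; python3 -m crank '[[[0,0,2],0,255],[[0,0,4],0,255],[[0,0,4],0,255]]';  python3 -m crank '[[[0,0,1],0,255],[[0,0,2],0,255],[[0,0,2],0,255]]'
```

```text
time: 21.9
eef_pos: [0.6515, 0.0788, 0.0619]
tcp_rot: [0.66, 0.751, 0.004, 0.012]
contact_force: [-0.3, 0.2, -3.2]
opening: 0.217
finger_force: 76.9
time: 22.2
eef_pos: [0.6501, 0.079, 0.0558]
tcp_rot: [0.66, 0.751, 0.002, 0.011]
contact_force: [0.0, -0.1, -4.2]
opening: 0.22
finger_force: 76.9
time: 22.5
eef_pos: [0.6498, 0.0789, 0.0532]
tcp_rot: [0.66, 0.751, 0.002, 0.01]
contact_force: [-0.0, -0.2, -4.1]
opening: 0.216
finger_force: 76.9
```

Not yet in contact; I lower it in small steps.

```bash
for i in 1; do python3 -m crank '[[[0,0,1],0,255],[[0,0,2],0,255],[[0,0,2],0,255]]' | grep -E 'eef|contact'; python3 -m crank '[[[0,0,1],0,255],[[0,0,1.5],0,255],[[0,0,1.5],0,255]]' | grep -E 'eef|contact'; done
```

```text
eef_pos: [0.6502, 0.0787, 0.0524]
contact_force: [-2.3, -1.4, 1.0]
eef_pos: [0.6505, 0.0785, 0.0521]
contact_force: [-4.0, -2.6, 7.0]
```

```bash
python3 -m crank '[[[0,0,1],0,255],[[0,0,1],0,255],[[0,0,1],0,255]]' 20; python3 -m crank '[[[0,0,0],0,185],[[0,0,0],0,180],[[0,0,0],0,175],[[0,0,0],0,170],[[0,0,0],0,170]]'; python3 - <<'E'
from h import *
p,M=tool()
cw=read_camera('wrist'); cv2.imwrite('pics/w9.png',cw['frame'])
E
```

```text
time: 23.4
eef_pos: [0.6506, 0.0783, 0.0519]
tcp_rot: [0.66, 0.751, 0.002, 0.011]
contact_force: [-7.1, -3.4, 10.1]
opening: 0.209
finger_force: 79.4
time: 23.9
eef_pos: [0.65, 0.0789, 0.0486]
tcp_rot: [0.66, 0.751, 0.002, 0.01]
contact_force: [0.1, 0.3, 0.9]
opening: 0.335
finger_force: 0.0
```

View pics/w9.png

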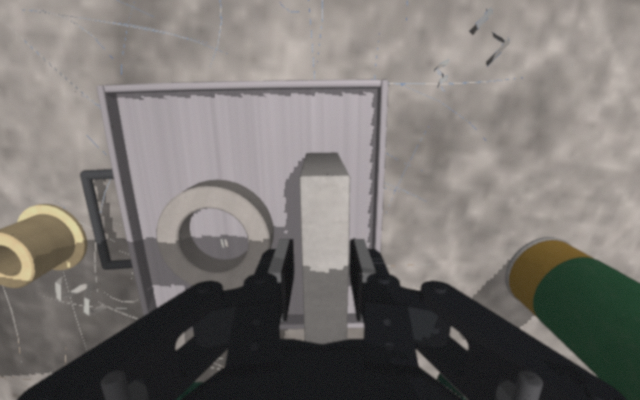

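The block stands upright and free between the pads (col 325), clear of the ring at (215,235). I back off straight up.

```bash
python3 -m crank '[[[0,0,-10],0,165],[[0,0,-25],0,165],[[0,0,-45],0,165],[[0,0,-80],0,165],[[0,0,-125],0,165],[[0,-45,-150],0,165],[[0,-90,-150],0,165],[[0,-140,-150],0,165],[[0,-140,-150],0,165],[[0,-140,-150],0,165]]'; python3 - <<'E'
from h import *
cw=read_camera('wrist'); s=read_camera('scene')
q=cloud(cw); t=np.radians(7.5); T=np.array([[np.cos(t),-np.sin(t)],[np.sin(t),np.cos(t)]])
tr=(q[...,:2]-[.603,.075])@T
k=(q[...,2]>.065)&(q[...,2]<.085)&(abs(tr[...,0])<.08)&(abs(tr[...,1])<.08); print('block top',k.sum(),np.percentile(tr[k],[1,50,99],axis=0),np.percentile(q[k][:,2],[2,50,98]))
cv2.imwrite('pics/f.png',np.hstack([cv2.resize(s['frame'],(400,250)),cv2.resize(cw['frame'],(400,250))]))
E
```

```text
time: 24.95
eef_pos: [0.5077, 0.0625, 0.1979]
tcp_rot: [0.66, 0.751, 0.003, 0.011]
contact_force: [0.9, 0.2, 0.1]
opening: 0.356
finger_force: 0.0
block top 2529 [[ 0.0379 -0.0526]
 [ 0.0464 -0.0002]
 [ 0.0583  0.0446]] [0.0659 0.0729 0.0744]
```

View pics/f.png

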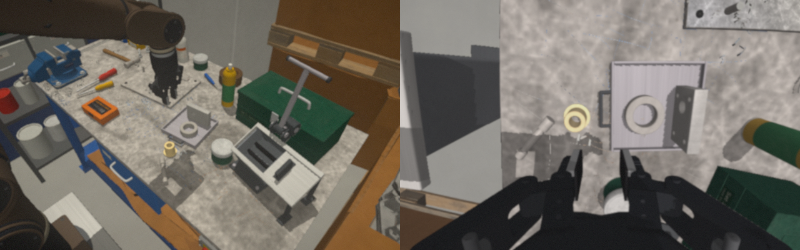

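The block stands upright in the tray beside the ring, its top at z = 73 mm, which matches a flat stand. The bar and lid are open and the robot touches nothing.

```bash
python3 -c "
from h import *
print(ctrl.sign_off())"
```

```text
the job is handed in; nothing more can be done
None
```

The job is handed in at about 25 s: the bar rests fully open, the lid is at its right stop, and the block stands on a long narrow side in the tray beside the ring; no verdict came back.

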